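# Fill a cup with burnishing balls from the bench hopper

## Task

Stand the copper cup upright on the green pad under the hopper, then pull the shutter by its red tab until it is fully open so that all four porcelain balls drop into the cup, and push the shutter fully closed again. Leave the filled cup standing on the pad and let go of everything; do not disturb the amber jar.

Things in the scene. Friction and masses are not known exactly. Their poses are not given: they have to be found in the camera images.
- cup_center (a point): Open copper cup, 80 mm tall, outer diameter 92 mm at the foot and 104 mm at the rim, walls 4 mm, floor 5 mm, about 160 g. The point is on its axis half-way up (40 mm above its underside); z up through the mouth, the straight handle points along -x. It starts empty on the table to the left or right of the hopper, handle roughly towards the robot.
- cup_grip (a point): A point inside the cup's straight black handle, a good place to grip it: 112 mm from the cup's axis along the cup's -x, 45 mm above the cup's underside. The handle is a level bar, 16 mm wide (cup's y), 26 mm tall, running from 48 to 144 mm from the cup's axis.
- hopper_pad (a point): Centre of the green pad (104 mm across) on the hopper's foot plate, straight below the outlet, 8 mm above the table. z up; -x is the hopper's front, roughly towards the robot, where the red tab is. The hopper is fixed. Foot plate: x -60 to +110 mm, y +-75. Two grey posts behind, at x = 90 to 104 mm. Nothing stands at the front or sides under the shutter: the cup can come in from there.
- hopper_outlet (a point): Centre of the outlet's mouth, 54 x 54 mm, at the shutter's underside, 150 mm straight above the pad; axes as the pad's. Cup and handle pass below it.
- hopper_rim (a point): Middle of the funnel's front upper rim, 98 mm in front of the outlet axis, 289 mm above the pad (the highest part); the rim is 160 mm wide. From here the clear front wall leans down and back to 31 mm in front of the axis, 182 mm above the pad, so it overhangs the tab: a tool tilted some 40 degrees, its upper end leaning out to the hopper's front, has room at the tab and at the cup's handle.
- shutter_grip (a point): A good grip point inside the shutter's red tab, an upright block 26 mm long (hopper's x), 16 mm wide (hopper's y), 52 mm tall; the point is 28 mm above its lower end. Closed, it is 108 mm in front (-x) of the outlet axis and 170 mm above the pad. A flat tongue 16 mm wide joins the tab to the shutter. Axes as the hopper's.
- shutter (a joint): How far the shutter is drawn out, m: 0 closed, 0.06 fully open; pulling the tab along the hopper's -x opens it. It slides with about 1.5 N of friction and stays where it is left. It may start up to 10 mm ajar, which lets nothing through.
- ball0_center (a point): Centre of a white porcelain burnishing ball, 24 mm across, 18 g; one of four lying on the shutter in the outlet of the hopper. They drop freely when the shutter is open.
- ball1_center (a point): Centre of a white porcelain burnishing ball, 24 mm across, 18 g; one of four lying on the shutter in the outlet of the hopper. They drop freely when the shutter is open.
- ball2_center (a point): Centre of a white porcelain burnishing ball, 24 mm across, 18 g; one of four lying on the shutter in the outlet of the hopper. They drop freely when the shutter is open.
- ball3_center (a point): Centre of a white porcelain burnishing ball, 24 mm across, 18 g; one of four lying on the shutter in the outlet of the hopper. They drop freely when the shutter is open.
- jar_center (a point): Bystander: closed amber jar, 60 mm across, 100 mm tall, standing on the other side of the hopper from the cup; the point is on its axis half-way up.
Not all that is in view belongs to the job. Leave any pink look-alike of the part that bears cup_center alone.

How it is judged:
By the outcome, as a careful person would: the job done as asked, in the order asked, and still so for the second after the job is handed in, with the robot touching nothing.
It also fails if it takes over 64 s, if anything falls off the work surface, if the arm or the gripper's body presses on something with over 40 N, if the wrist force passes 120 N, or if a joint passes its speed limit or range.

## Robot

A 6-joint arm with a two-finger parallel gripper is mounted at the origin on the work surface. World frame = base frame: x ahead of the robot, y to its left, z up, the work surface at z = 0. Lengths are in m, angles in rad, forces in N, time in s.
With the tool pointing down it reaches from about 0.35 to 0.95 m from the base axis. Payload 17.4 kg.
Tool frame: the origin (TCP) lies midway between the tips of the shut fingers; the grasp point (between the pads) lies 19 mm behind it; z points along the fingers, y is the line along which they close (so a half turn about z gives the same grasp; the last joint's range is limited). The gripper opens to 93 mm and grips with 3 to 60 N. Pads are 15 mm wide; open, the fingers measure 128 mm over their backs; the gripper's body (75 mm by 188 mm) begins 65 mm behind the grasp point.
Start: joints at [1.226, 0.116, 1.442, -0, 1.584, -0.038], TCP at [0.204, 0.643, 0.219] pointing down, gripper open.
Joint ranges: [-2.83, 2.83], [-0.83, 2.19], [0.07, 2.5], [-1.14, 4.28], [0.01, 3], [-2.97, 2.97]. Speed limits (rad/s): [1.89, 1.89, 2.22, 3.14, 3.14, 3.14].

## Interface

Orientations are given as a unit quaternion [x, y, z, w].
In Python, from rig import ctrl gives the robot as it stands.
- The arm moves only by the tool drive_tool, never from a script. Its argument "increments" is a list of rows, each a list of 4 numbers: the shift along the tool's x, y, z in units of 50 mm (1.0 is 50 mm), then the turn about the tool's z in units of 5 degrees (1.0 is 5 degrees). In form: [[dx, dy, dz, spin], ...]. A call has 1 to 10 rows; each row shifts and turns the commanded pose from where the row before left it, along the tool's axes as they then stand; what a row does not reach is not made up. A row lasts 1/8 s, in which the tool goes at most 62.5 mm and 10.7 degrees, less where a joint would pass 70% of its speed; a pose out of reach is approached as far as the arm can. A call is refused whole if a number of a shift passes 1 or a number of a turn 1, either way. A call with a gripper value outside its range is refused whole. "gripper" is the opening, from 0 (shut) to 1 (fully open), set as the call begins (left out, the last holds). The fingers move at their own pace and stop on an object; "squeeze" is the grip in N (left out, the last holds). Time passes only in rows, so rows that do not move let the fingers close. It gives the time, the measured TCP pose, the force, the opening and the grip force at its end, in the units of the state.
- ctrl.read_state(): the state, without advancing time (a new reading comes with each control period).
- ctrl.capture(name): name is "side" or "top" or "wrist"; returns the picture (400x640x3 uint8, blue, green, red); there is no depth.
- ctrl.get_calibration(name): a dict with "fx", "fy", "cx", "cy" (pixels), "world_to_cam" (4x4, takes a point from world to camera coordinates). Camera axes: x right, y down, z forward; pixel columns grow to the right and rows downward; lengths in m; the calibration is good to about 2 mm. The wrist camera is an equidistant fisheye: a pixel r from the principal point sees the ray r / f radians off the axis. A picture is of the moment at which its call begins: read the wrist's pose just before it. get_calibration takes no time and is no camera call; for the wrist camera it gives the pose at the moment of the call.
- ctrl.close_job(): hands the job in; it is judged then, once.
Trained networks look in the newest picture that a camera, given by its name, has taken for a name from the list of things; names that differ only in an ending like _2 or _b are one class to them, and where a whole thing is asked for, a point or a joint stands for the part that bears it (a point fixed in the world has none). Each returns a list of dicts, best first, with "confidence" (0 to 1); they miss things now and then, are a little off and sometimes report something else, mostly with a low value. They report only what shows in the picture. A call takes as long as a camera call. They do not tell look-alikes from the thing itself.
- ctrl.silhouettes(camera, name): "region" (400x640 bool, what is visible of it) and "location" ([column, row] in pixels, amid what is visible of it).
The state is a dict: "time_s": time; "q": joint angles; "qvel": joint speeds; "tau": joint torques, N m; "tcp_pos": TCP position; "tool_rot": TCP orientation; "contact_force": force on the tool from outside, world axes, zero at the start; "torque": the same for the moment, N m; "grip_width": finger opening in m; "gripper_force": force on a finger pad.
Only numpy, scipy, OpenCV 4.12 (cv2) and the standard library are available. Lean on these libraries where they do the work, as an engineer would, in place of code of your own. Each camera call takes 0.05 s, during which the arm holds its last target. There are 200 camera calls.

## Working session

There is one attempt and no reset: what is moved stays moved. The work goes in short steps, Python scripts to look and compute and a tool call to move; the robot and the scene stay as the last step left them, time stands still between calls to the robot, and variables do not carry over. Pictures are saved under pics/ and viewed, at most 10 in all, crops included, and the job is handed in when it is done.

Besides the shell and the picture viewer there is one more tool, called after "Emit:" as name(argument=value, ...) on one line, values as JSON. drive_tool: Moves the arm, as the interface text tells. Its arguments: {"type":"object","properties":{"increments":{"type":"array"},"gripper":{"type":"number"},"squeeze":{"type":"number"}},"required":["increments"]}

```bash
ls; mkdir -p pics; python3 - <<'E'
from rig import ctrl
import cv2,numpy as np
s=ctrl.read_state();print(s['time_s'],s['tcp_pos'],s['tool_rot'],s['grip_width'])
a=ctrl.capture('side');b=ctrl.capture('top')
cv2.imwrite('pics/a.png',np.vstack([a,b])[:, :])
im=cv2.resize(np.vstack([a,b]),(480,600));cv2.imwrite('pics/side.png',a);cv2.imwrite('pics/top.png',b)
for c in('side','top'):
  k=ctrl.get_calibration(c);print(c,k)
  for n in('cup_center','jar_center','shutter_grip','ball0_center'):
    for d in ctrl.silhouettes(c,n):
      ys,xs=np.nonzero(d['region']);print(c,n,round(d['confidence'],2),np.round(d['location'],1),xs.min(),xs.max(),ys.min(),ys.max(),len(xs))
E
```

```text
pics
0.0 [0.20377487 0.64329077 0.21790605] [ 1.52796826e-01  9.88257460e-01 -5.55519716e-04 -1.19888419e-04] 0.09311417709114099
side {'fx': 516.5885018632657, 'fy': 516.5885018632657, 'cx': 326.5068368742789, 'cy': 204.53544113671452, 'world_to_cam': array([[-0.82773503, -0.56092732, -0.01467189,  0.37044545],
       [-0.41836468,  0.63436459, -0.65004043,  0.40680807],
       [ 0.37393276, -0.53192303, -0.75975797,  1.62020055],
       [ 0.        ,  0.        ,  0.        ,  1.        ]])}
side cup_center 0.9 [395.7 230.4] 363 412 213 252 1016
side cup_center 0.83 [431.3 181.8] 418 446 168 200 756
side cup_center 0.73 [319.3 194.9] 304 347 178 216 926
side shutter_grip 0.65 [300.4 206.2] 287 311 199 217 214
side shutter_grip 0.27 [317.9 196.5] 303 347 179 215 895
top {'fx': 437.6162316655335, 'fy': 437.6162316655335, 'cx': 318.2594921824626, 'cy': 197.2632135614974, 'world_to_cam': array([[ 0.01087885, -0.99992569,  0.00550217, -0.14307471],
       [-0.98986437, -0.01154825, -0.14154563,  0.53451204],
       [ 0.14159866, -0.00390655, -0.98991644,  1.22603507],
       [ 0.        ,  0.        ,  0.        ,  1.        ]])}
top cup_center 0.91 [350.2 162.8] 335 369 142 210 1249
top cup_center 0.9 [353.8 278.9] 332 369 230 301 1336
top cup_center 0.65 [449.2 281.6] 432 474 260 329 1539
top jar_center 0.97 [189.6 159.7] 173 201 149 174 549
top shutter_grip 0.66 [286.5 171.6] 284 297 133 186 188
top ball0_center 0.54 [291.1 140.2] 289 296 138 145 52
```

View pics/side.png

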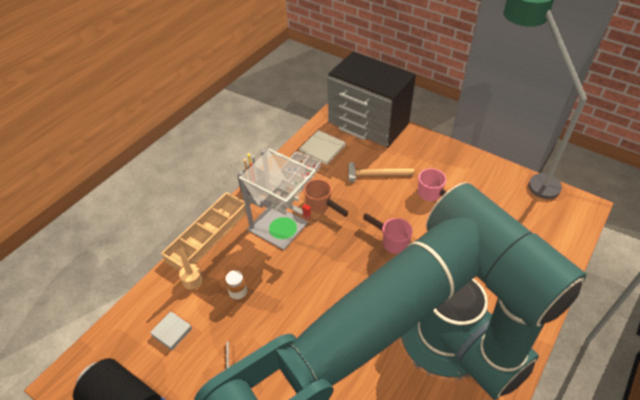

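View pics/top.png

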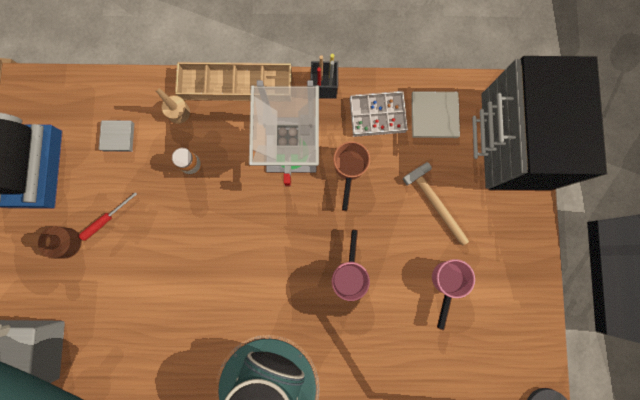

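The copper cup is at top (350,160) with its handle down to (346,208). The hopper is around top (285,125), with the tab at (287,180). In the side view the pad is at (283,228) and the copper cup at (318,195). I'll make one zoomed crop for the hopper corners and fit the cup.

```bash
cat > h.py <<'E'
from rig import ctrl
import cv2,numpy as np
from scipy.optimize import minimize,least_squares
def proj(k,P):
    P=np.atleast_2d(P);T=k['world_to_cam'];c=P@T[:3,:3].T+T[:3,3]
    return np.c_[k['fx']*c[:,0]/c[:,2]+k['cx'],k['fy']*c[:,1]/c[:,2]+k['cy']]
def ray(k,uv,z):
    T=k['world_to_cam'];R=T[:3,:3];o=-R.T@T[:3,3]
    d=R.T@np.array([(uv[0]-k['cx'])/k['fx'],(uv[1]-k['cy'])/k['fy'],1])
    return o+d*(z-o[2])/d[2]
def place(P,x,y,yaw,z=0):
    c,s=np.cos(yaw),np.sin(yaw);P=np.atleast_2d(P)
    return np.c_[x+c*P[:,0]-s*P[:,1],y+s*P[:,0]+c*P[:,1],z+P[:,2]]
t=np.linspace(0,2*np.pi,40)
BODY=np.r_[np.c_[.046*np.cos(t),.046*np.sin(t),0*t],np.c_[.052*np.cos(t),.052*np.sin(t),0*t+.08]]
HAND=np.array([[a,b,c] for a in(-.048,-.144) for b in(-.008,.008) for c in(.032,.058)])
def cupmask(k,p,S=4):
    m=np.zeros((400*S,640*S),np.uint8)
    for Q in(BODY,HAND):
        h=cv2.convexHull((proj(k,place(Q,*p))*S+S/2).astype(np.float32)).astype(np.int32);cv2.fillConvexPoly(m,h,1)
    return m
E
cat > fit.py <<'E'
from h import *
K={c:ctrl.get_calibration(c) for c in('side','top')}
reg={}
for c,loc in(('side',(319,195)),('top',(350,163))):
    ctrl.capture(c)
    for d in ctrl.silhouettes(c,'cup_center'):
        if np.hypot(*(np.array(d['location'])-loc))<15: reg[c]=cv2.resize(d['region'].astype(np.uint8),None,fx=4,fy=4,interpolation=cv2.INTER_NEAREST);break
for sel in (['top'],['side'],['top','side']):
    def f(p):
        v=0
        for c in sel:
            m=cupmask(K[c],p);v-=(m&reg[c]).sum()/(m|reg[c]).sum()
        return v
    p0=ray(K['top'],(351,160),.07)
    r=minimize(f,[p0[0],p0[1],0],method='Nelder-Mead',options=dict(initial_simplex=[[p0[0]+a,p0[1]+b,c] for a,b,c in((0,0,0),(.02,0,0),(0,.02,0),(0,0,.15))],xatol=1e-4,fatol=1e-4))
    print(sel,r.x,r.fun)
a=cv2.imread('pics/side.png');b=cv2.imread('pics/top.png')
hsv=cv2.cvtColor(a,cv2.COLOR_BGR2HSV)
g=cv2.inRange(hsv,(50,150,100),(75,255,255));g[:210]=0
ys,xs=np.nonzero(g[:, :330]);print('pad',xs.mean(),ys.mean(),xs.min(),xs.max(),ys.min(),ys.max(),ray(K['side'],(xs.mean(),ys.mean()),.008),ray(K['side'],((xs.min()+xs.max())/2,(ys.min()+ys.max())/2),.008))
for im in(a,b):
    h=cv2.cvtColor(im,cv2.COLOR_BGR2HSV);r=cv2.inRange(h,(172,180,100),(180,255,255))|cv2.inRange(h,(0,215,120),(4,255,255))
    n,l,st,ce=cv2.connectedComponentsWithStats(r);print([(s.tolist(),np.round(c_,1).tolist()) for s,c_ in zip(st,ce) if s[4]>8][1:])
A=cv2.resize(a[135:255,225:365],None,fx=5,fy=5,interpolation=cv2.INTER_CUBIC)[:600]
B=cv2.resize(b[75:195,235:335],None,fx=5,fy=5,interpolation=cv2.INTER_CUBIC)
cv2.imwrite('pics/c1.png',A);cv2.imwrite('pics/c2.png',B)
E
python3 fit.py
```

```text
['top'] [ 0.64081201 -0.23041594 -0.12807527] -0.9616195698017714Traceback (most recent call last):
  File "fit.py", line 15, in <module>
    r=minimize(f,[p0[0],p0[1],0],method='Nelder-Mead',options=dict(initial_simplex=[[p0[0]+a,p0[1]+b,c] for a,b,c in((0,0,0),(.02,0,0),(0,.02,0),(0,0,.15))],xatol=1e-4,fatol=1e-4))
    res = _minimize_neldermead(fun, x0, args, callback, bounds=bounds,
                               **options)
    fsim[k] = func(sim[k])
              ~~~~^^^^^^^^
    fx = function(np.copy(x), *(wrapper_args + args))
  File "fit.py", line 12, in f
    m=cupmask(K[c],p);v-=(m&reg[c]).sum()/(m|reg[c]).sum()
                            ~~~^^^
KeyError: 'side'
```

```bash
sed -i "s/^for sel in.*/for sel in ([c] for c in reg):/" fit.py; python3 fit.py
```

```text
['side'] [ 0.64323642 -0.2302675  -0.14342157] -0.9314096185737977
['top'] [ 0.64103512 -0.23005344 -0.12080912] -0.9572343632253203fit.py:20: RuntimeWarning: Mean of empty slice.
  ys,xs=np.nonzero(g[:, :330]);print('pad',xs.mean(),ys.mean(),xs.min(),xs.max(),ys.min(),ys.max(),ray(K['side'],(xs.mean(),ys.mean()),.008),ray(K['side'],((xs.min()+xs.max())/2,(ys.min()+ys.max())/2),.008))
  ret = ret.dtype.type(ret / rcount)
Traceback (most recent call last):
  File "fit.py", line 20, in <module>
    ys,xs=np.nonzero(g[:, :330]);print('pad',xs.mean(),ys.mean(),xs.min(),xs.max(),ys.min(),ys.max(),ray(K['side'],(xs.mean(),ys.mean()),.008),ray(K['side'],((xs.min()+xs.max())/2,(ys.min()+ys.max())/2),.008))
                                                                 ~~~~~~^^
ValueError: zero-size array to reduction operation minimum which has no identity
```

```bash
(echo "from h import *
K={c:ctrl.get_calibration(c) for c in('side','top')}"; sed -n '17,$p' fit.py | sed 's/(50,150,100),(75,255,255)/(45,110,60),(85,255,255)/; s/(172,180,100)/(165,150,80)/; s/(0,215,120),(4/(0,200,110),(5/') > f2.py; python3 f2.py
```

```text
pad 282.53051643192487 227.6643192488263 270 295 218 237 [ 0.67778248 -0.05231414  0.008     ] [ 0.67834023 -0.05286167  0.008     ]
[]
[]
```

```bash
ls pics
```

```text
a.png
c1.png
c2.png
side.png
top.png
```

View pics/c1.png

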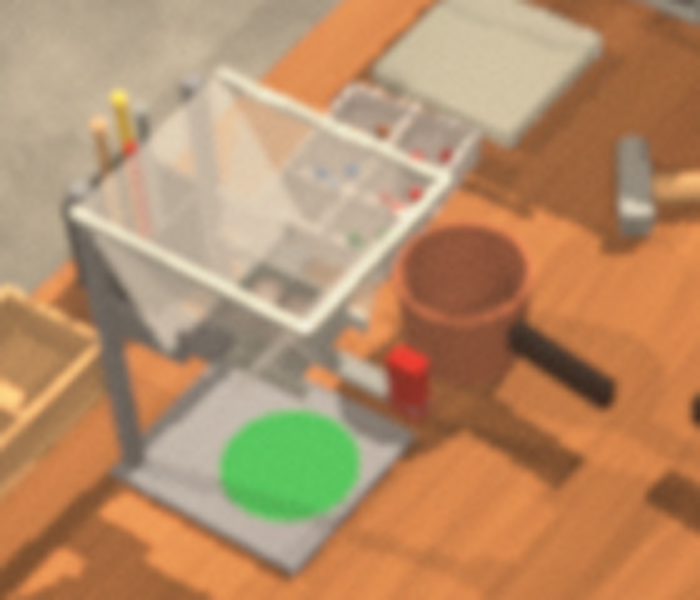

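View pics/c2.png

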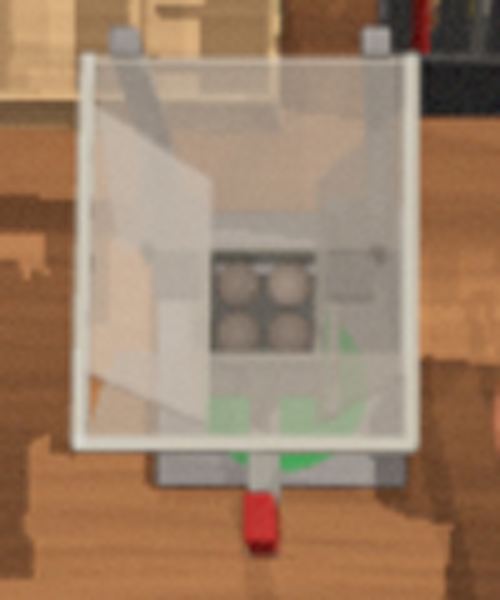

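```bash
cat > fh.py <<'E'
from h import *
K={c:ctrl.get_calibration(c) for c in('side','top')}
off={'side':(225,135),'top':(235,75)}
O=[('side',(305,328),(-.098,.08,.297)),('side',(448,180),(-.098,-.08,.297)),('side',(408,382),'tab'),('side',(292,570),(-.06,.075,.006)),('side',(412,437),(-.06,-.075,.007)),('side',(290,465),(0,0,.008)),
('top',(77,446),(-.098,.08,.297)),('top',(416,446),(-.098,-.08,.297)),('top',(261,522),'tab'),('top',(156,485),(-.06,.075,.006)),('top',(405,485),(-.06,-.075,.006))]
def res(p):
    r=[]
    for c,uv,P in O:
        if P=='tab':P=(-.108-p[3],0,.176)
        r.append(proj(K[c],place(P,*p[:3]))[0]-((np.array(uv)+.5)/5-.5+off[c]))
    return np.ravel(r)
s=least_squares(res,[.677,-.05,0,0],loss='soft_l1');print(s.x);print(np.round(res(s.x).reshape(-1,2),1))
E
python3 fh.py
```

```text
[ 0.67671309 -0.05314499  0.01189394  0.00540473]
[[-0.   0.6]
 [ 0.5 -1.1]
 [ 0.   0.2]
 [ 0.9  0.6]
 [ 1.  -0.7]
 [ 0.3  0. ]
 [-1.2 -1. ]
 [ 0.1 -0.9]
 [-0.  -0.1]
 [-0.3  0.2]
 [ 0.2  0.2]]
```

```bash
cat > plan.py <<'E'
# python3 plan.py x y z angle_deg(of tool x in world) [maxstep_mm]
import sys,numpy as np
from scipy.spatial.transform import Rotation as R
from rig import ctrl
s=ctrl.read_state();p=np.array(s['tcp_pos']);r=R.from_quat(s['tool_rot']);M=r.as_matrix()
a=np.degrees(np.arctan2(M[1,0],M[0,0]))
print('t',round(s['time_s'],2),'p',np.round(p,4),'ang',round(a,1),'zax',np.round(M[:,2],3),'q',np.round(s['q'],2),'w',round(s['grip_width'],4),'F',np.round(s['contact_force'],1))
if len(sys.argv)>4:
    t=np.array([float(v) for v in sys.argv[1:4]]);ta=float(sys.argv[4]) if sys.argv[4]!='-' else a
    ms=float(sys.argv[5])/1000 if len(sys.argv)>5 else .048
    sp=-((ta-a+180)%360-180)      # turn about tool z (down)
    if len(sys.argv)>6 and sp*float(sys.argv[6])<0: sp+=360*np.sign(float(sys.argv[6]))
    d=t-p;n=max(1,int(np.ceil(max(np.abs(d).max()/ms,abs(sp)/5))))
    rows=[]
    for i in range(n):
        rows.append(np.round(np.r_[r.inv().apply(d/n)/.05,sp/n/5],2).tolist());r=r*R.from_euler('z',sp/n,degrees=True)
    for i in range(0,n,10):print(str(rows[i:i+10]).replace(' ',''))
E
python3 plan.py 0.42 -0.05 0.24 -7.2 48 1
```

```text
t 0.9 p [0.2039 0.6435 0.2186] ang 162.4 zax [-0. -0. -1.] q [ 1.23  0.12  1.44  0.    1.58 -0.04] w 0.0927 F [ 0.6  0.5 -0.5]
[[-0.24,-0.35,-0.01,1.0],[-0.27,-0.33,-0.01,1.0],[-0.3,-0.3,-0.01,1.0],[-0.33,-0.28,-0.01,1.0],[-0.35,-0.25,-0.01,1.0],[-0.37,-0.21,-0.01,1.0],[-0.39,-0.18,-0.01,1.0],[-0.4,-0.15,-0.01,1.0],[-0.41,-0.11,-0.01,1.0],[-0.42,-0.08,-0.01,1.0]]
[[-0.43,-0.04,-0.01,1.0],[-0.43,-0.0,-0.01,1.0],[-0.43,0.04,-0.01,1.0],[-0.42,0.07,-0.01,1.0],[-0.41,0.11,-0.01,1.0],[-0.4,0.14,-0.01,1.0],[-0.39,0.18,-0.01,1.0],[-0.37,0.21,-0.01,1.0],[-0.35,0.24,-0.01,1.0],[-0.33,0.27,-0.01,1.0]]
[[-0.3,0.3,-0.01,1.0],[-0.28,0.33,-0.01,1.0],[-0.25,0.35,-0.01,1.0],[-0.22,0.37,-0.01,1.0],[-0.18,0.39,-0.01,1.0],[-0.15,0.4,-0.01,1.0],[-0.11,0.41,-0.01,1.0],[-0.08,0.42,-0.01,1.0],[-0.04,0.43,-0.01,1.0],[-0.0,0.43,-0.01,1.0]]
[[0.03,0.43,-0.01,1.0],[0.07,0.42,-0.01,1.0],[0.11,0.41,-0.01,1.0],[0.14,0.4,-0.01,1.0]]
```

Emit:
drive_tool(increments=[[-0.24, -0.35, 0, 1], [-0.27, -0.33, 0, 1], [-0.3, -0.3, 0, 1], [-0.33, -0.28, 0, 1], [-0.35, -0.25, 0, 1], [-0.37, -0.21, 0, 1], [-0.39, -0.18, 0, 1], [-0.4, -0.15, 0, 1], [-0.41, -0.11, 0, 1], [-0.42, -0.08, 0, 1]], gripper=1)

```text
time_s: 2.15
tcp_pos: [0.267, 0.4387, 0.2187]
tool_rot: [0.557, 0.83, 0.0, 0.0]
contact_force: [0.7, -0.1, -0.2]
grip_width: 0.093
gripper_force: 0.0
```

Emit:
drive_tool(increments=[[-0.43, -0.04, -0.01, 1], [-0.43, 0, -0.01, 1], [-0.43, 0.04, -0.01, 1], [-0.42, 0.07, -0.01, 1], [-0.41, 0.11, -0.01, 1], [-0.4, 0.14, -0.01, 1], [-0.39, 0.18, -0.01, 1], [-0.37, 0.21, -0.01, 1], [-0.35, 0.24, -0.01, 1], [-0.33, 0.27, -0.01, 1]])

```text
time_s: 3.4
tcp_pos: [0.3298, 0.2345, 0.2238]
tool_rot: [0.856, 0.517, 0.0, 0.0]
contact_force: [0.4, -0.8, 0.5]
grip_width: 0.093
gripper_force: 0.0
```

Emit:
drive_tool(increments=[[-0.3, 0.3, -0.02, 1], [-0.28, 0.33, -0.02, 1], [-0.25, 0.35, -0.02, 1], [-0.22, 0.37, -0.02, 1], [-0.18, 0.39, -0.02, 1], [-0.15, 0.4, -0.02, 1], [-0.11, 0.41, -0.02, 1], [-0.08, 0.42, -0.02, 1], [-0.04, 0.43, -0.02, 1], [0, 0.43, -0.02, 1]])

```text
time_s: 4.65
tcp_pos: [0.3929, 0.0295, 0.2338]
tool_rot: [0.994, 0.107, 0.0, -0.0]
contact_force: [0.4, 0.8, -0.1]
grip_width: 0.093
gripper_force: 0.0
```

```bash
python3 plan.py 0.51 -0.213 0.16 -7.2 48 1; python3 -c "
from h import *
a=ctrl.capture('wrist');b=ctrl.capture('side');cv2.imwrite('pics/w1.png',np.hstack([cv2.resize(a,(400,250)),cv2.resize(b[60:310,180:580],(400,250))]))"
```

```text
t 4.65 p [0.3929 0.0295 0.2338] ang 12.3 zax [ 0.  0. -1.] q [ 0.01 -0.53  1.97  0.    1.7   1.37] w 0.093 F [ 0.4  0.8 -0.1]
[[0.21,0.87,0.25,0.65],[0.26,0.86,0.25,0.65],[0.31,0.84,0.25,0.65],[0.35,0.82,0.25,0.65],[0.4,0.8,0.25,0.65],[0.45,0.78,0.25,0.65]]
```

View pics/w1.png

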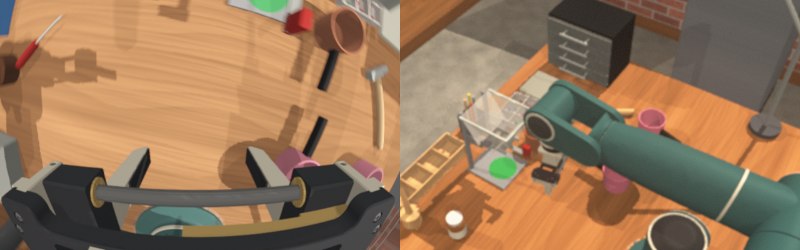

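The gripper body is wide along the finger line. The wrist view confirms the copper cup and its handle ahead and to the right. Next is the approach to the handle.

Emit:
drive_tool(increments=[[0.22, 0.87, 0.25, 0.65], [0.27, 0.86, 0.25, 0.65], [0.32, 0.84, 0.25, 0.65], [0.38, 0.82, 0.25, 0.65], [0.44, 0.8, 0.25, 0.65], [0.48, 0.78, 0.25, 0.65], [0, 0, 0, 0]])

```text
time_s: 5.62
tcp_pos: [0.5175, -0.2122, 0.1569]
tool_rot: [0.998, -0.062, -0.001, -0.0]
contact_force: [0.2, 0.7, -0.3]
grip_width: 0.0931
gripper_force: 0.0
```

```bash
python3 plan.py 0.519 -0.2145 0.026 -7.2 40
```

```text
t 5.62 p [ 0.5175 -0.2122  0.1569] ang -7.1 zax [-0.002  0.001 -1.   ] q [-0.43 -0.11  1.77 -0.    1.49  1.26] w 0.0931 F [ 0.2  0.7 -0.3]
[[0.01,0.01,0.65,0.0],[0.01,0.01,0.65,0.0],[0.01,0.01,0.65,0.0],[0.01,0.01,0.65,0.0]]
```

Emit:
drive_tool(increments=[[0, 0.02, 0.65, 0], [0, 0.01, 0.65, 0], [0, 0.01, 0.65, 0], [0, 0.01, 0.65, 0], [0, 0, 0, 0]])

```text
time_s: 6.25
tcp_pos: [0.5157, -0.212, 0.0271]
tool_rot: [0.998, -0.061, -0.002, -0.001]
contact_force: [-0.4, -0.3, 0.5]
grip_width: 0.0927
gripper_force: 0.0
```

Emit:
drive_tool(increments=[[0, 0, 0, 0], [0, 0, 0, 0], [0, 0, 0, 0], [0, 0, 0, 0], [0, 0, 0, 0], [0, 0, 0, 0], [0, 0, 0, 0], [0, 0, 0, 0]], gripper=0, squeeze=50)

```text
time_s: 7.25
tcp_pos: [0.5168, -0.2136, 0.0286]
tool_rot: [0.998, -0.062, -0.0, -0.0]
contact_force: [-0.4, 0.5, 0.2]
grip_width: 0.0175
gripper_force: 0.0
```

Emit:
drive_tool(increments=[[0, 0, 0, 0], [0, 0, 0, 0], [0, 0, -0.3, 0], [0, 0, -0.4, 0], [0, 0, -0.3, 0], [0, 0, 0, 0]])

```text
time_s: 8.0
tcp_pos: [0.5176, -0.2139, 0.0806]
tool_rot: [0.998, -0.062, 0.001, 0.001]
contact_force: [0.5, -0.4, -1.6]
grip_width: 0.0155
gripper_force: 50.0
```

```bash
python3 plan.py; python3 -c "
from h import *
a=ctrl.capture('top');b=ctrl.capture('side');w=ctrl.capture('wrist')
for c in('top','side'):
  for d in ctrl.silhouettes(c,'cup_center'): print(c,round(d['confidence'],2),d['location'],d['region'].sum())
cv2.imwrite('pics/l1.png',np.hstack([cv2.resize(w,(400,250)),cv2.resize(b[135:255,225:417],(400,250))]))"
```

```text
t 8.0 p [ 0.5176 -0.2139  0.0806] ang -7.1 zax [ 0.003 -0.001 -1.   ] q [-0.44 -0.06  1.85  0.    1.35  1.26] w 0.0155 F [ 0.5 -0.4 -1.6]
top 0.8 [357.2, 283.7] 763
top 0.77 [358.7, 146.8] 582
top 0.62 [447.5, 280.2] 1615
top 0.28 [285.5, 126.1] 5776
side 0.86 [315.1, 182.3] 543
side 0.84 [387.9, 226.0] 570
```

View pics/l1.png

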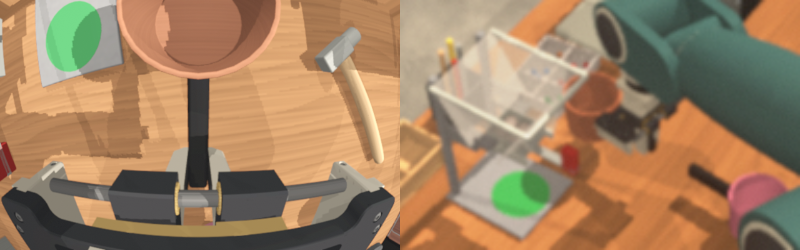

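The cup is lifted: −1.6 N matches its weight and the grip is at 50 N. I'm checking where the wrist camera sits on the tool, because it would face the funnel.

```bash
python3 - <<'E'
from h import *
from scipy.spatial.transform import Rotation as R
s=ctrl.read_state();T=ctrl.get_calibration('wrist')['world_to_cam'];o=-T[:3,:3].T@T[:3,3]
r=R.from_quat(s['tool_rot']);print(r.inv().apply(o-s['tcp_pos']),r.inv().apply(T[2,:3]))
E
python3 plan.py 0.62 -0.27 0.12 90 48 -1
```

```text
[ 0.08056236  0.00027672 -0.16650905] [-2.91082394e-01  1.04776186e-04  9.56697982e-01]
t 8.25 p [ 0.5165 -0.2135  0.0779] ang -7.1 zax [-0.001  0.    -1.   ] q [-0.44 -0.06  1.86 -0.    1.35  1.26] w 0.0156 F [ 0.3  0.3 -1.1]
[[0.11,0.04,-0.04,-0.97],[0.11,0.05,-0.04,-0.97],[0.1,0.06,-0.04,-0.97],[0.1,0.07,-0.04,-0.97],[0.09,0.08,-0.04,-0.97],[0.08,0.08,-0.04,-0.97],[0.07,0.09,-0.04,-0.97],[0.07,0.1,-0.04,-0.97],[0.06,0.1,-0.04,-0.97],[0.05,0.11,-0.04,-0.97]]
[[0.04,0.11,-0.04,-0.97],[0.03,0.11,-0.04,-0.97],[0.02,0.12,-0.04,-0.97],[0.01,0.12,-0.04,-0.97],[0.0,0.12,-0.04,-0.97],[-0.01,0.12,-0.04,-0.97],[-0.02,0.12,-0.04,-0.97],[-0.03,0.11,-0.04,-0.97],[-0.04,0.11,-0.04,-0.97],[-0.05,0.11,-0.04,-0.97]]
```

The wrist camera sits 80 mm towards tool +x, so a vertical tool at the pad or tab would be cramped. I'll set the cup back down and test in free space whether reaching past the workspace edge tilts the tool.

Emit:
drive_tool(increments=[[0, 0, 0.5, 0], [0, 0, 0.4, 0], [0, 0, 0.12, 0], [0, 0, 0, 0], [0, 0, 0, 0]])

```text
time_s: 8.88
tcp_pos: [0.5168, -0.2136, 0.0274]
tool_rot: [0.998, -0.062, -0.0, -0.0]
contact_force: [-0.3, -0.4, -2.1]
grip_width: 0.0158
gripper_force: 50.0
```

Emit:
drive_tool(increments=[[0, 0, 0, 0], [0, 0, 0, 0], [0, 0, 0, 0], [0, 0, -0.6, 0], [0, 0, -0.8, 0], [0, 0, -1, 0], [0, 0, -1, 0.5], [-0.3, -0.3, -1, 0.5], [-0.3, -0.6, -1, 0], [-0.3, -0.8, -1, 0]], gripper=1)

```text
time_s: 10.12
tcp_pos: [0.4895, -0.123, 0.347]
tool_rot: [0.994, -0.106, 0.0, 0.0]
contact_force: [1.3, -0.2, 0.3]
grip_width: 0.0927
gripper_force: 0.0
```

```bash
python3 plan.py 0.50 -0.03 0.50 0
```

```text
t 10.12 p [ 0.4895 -0.123   0.347 ] ang -12.1 zax [ 0.001 -0.    -1.   ] q [-0.3  -0.26  1.59 -0.    1.81  1.49] w 0.0927 F [ 1.3 -0.2  0.3]
[[-0.05,-0.47,-0.76,-0.61],[-0.02,-0.47,-0.76,-0.61],[0.0,-0.47,-0.76,-0.61],[0.03,-0.47,-0.76,-0.61]]
```

Emit:
drive_tool(increments=[[-0.05, -0.47, -0.76, -0.61], [0, -0.47, -0.76, -0.61], [0, -0.47, -0.76, -0.61], [0.03, -0.47, -0.76, -0.61], [1, 0, 0, 0], [1, 0, 0, 0], [1, 0, 0, 0], [1, 0, 0, 0], [1, 0, 0, 0], [1, 0, 0, 0]])

```text
time_s: 11.38
tcp_pos: [0.7991, -0.0295, 0.4972]
tool_rot: [1.0, 0.001, -0.0, 0.0]
contact_force: [-0.7, 0.4, 0.5]
grip_width: 0.0927
gripper_force: 0.0
```

Emit:
drive_tool(increments=[[1, 0, 0, 0], [1, 0, 0, 0], [1, 0, 0, 0], [1, 0, 0, 0], [1, 0, 0, 0], [1, 0, 0, 0]])

```text
time_s: 12.12
tcp_pos: [0.9443, -0.0253, 0.4167]
tool_rot: [0.998, 0.001, 0.055, 0.002]
contact_force: [-0.6, -0.1, 0.6]
grip_width: 0.093
gripper_force: 0.0
```

```bash
python3 plan.py
```

```text
t 12.12 p [ 0.9443 -0.0253  0.4167] ang 0.1 zax [ 0.11  -0.003 -0.994] q [-0.05  0.89  0.07  0.    2.07  1.52] w 0.093 F [-0.6 -0.1  0.6]
```

The tool tilts at the reach limit, and in the wanted direction. Next: how far does it go, and does it persist on retreat?

Emit:
drive_tool(increments=[[1, 0, 0, 0], [1, 0, 0, 0], [1, 0, 0, 0], [1, 0, 0, 0], [1, 0, 0, 0], [1, 0, 0, 0]])

```text
time_s: 12.88
tcp_pos: [1.0383, -0.0201, 0.3555]
tool_rot: [0.99, 0.001, 0.142, 0.004]
contact_force: [0.9, -0.0, -0.2]
grip_width: 0.0929
gripper_force: 0.0
```

Emit:
drive_tool(increments=[[-0.5, 0, -0.5, 0], [-0.8, 0, 0, 0], [-0.8, 0, 0, 0], [-0.8, 0, 0, 0]])

```text
time_s: 13.38
tcp_pos: [0.9125, -0.0206, 0.3431]
tool_rot: [0.99, 0.001, 0.142, 0.004]
contact_force: [1.1, -0.4, 0.7]
grip_width: 0.0929
gripper_force: 0.0
```

```bash
python3 plan.py
```

```text
t 13.38 p [ 0.9125 -0.0206  0.3431] ang 0.2 zax [ 0.282 -0.007 -0.959] q [-0.05  0.47  0.84  0.01  1.55  1.52] w 0.0929 F [ 1.1 -0.4  0.7]
```

Tilt persists (16° so far). I'll raise and keep pushing to get near 40°.

Emit:
drive_tool(increments=[[0.3, 0, -0.95, 0], [0.3, 0, -0.95, 0], [0.3, 0, -0.95, 0], [1, 0, 0, 0], [1, 0, 0, 0], [1, 0, 0, 0], [1, 0, 0, 0], [1, 0, 0, 0], [1, 0, 0, 0], [1, 0, 0, 0]])

```text
time_s: 14.62
tcp_pos: [1.0344, -0.0151, 0.4707]
tool_rot: [0.972, 0.001, 0.234, 0.005]
contact_force: [-0.6, -0.1, 0.1]
grip_width: 0.0928
gripper_force: 0.0
```

Emit:
drive_tool(increments=[[1, 0, 0, 0], [1, 0, 0, 0], [1, 0, 0, 0], [1, 0, 0, 0], [1, 0, 0, 0]])

```text
time_s: 15.25
tcp_pos: [1.0812, -0.0118, 0.4887]
tool_rot: [0.95, 0.001, 0.312, 0.007]
contact_force: [0.5, 0.5, 0.4]
grip_width: 0.0934
gripper_force: 0.0
```

```bash
python3 plan.py
```

```text
t 15.25 p [ 1.0812 -0.0118  0.4887] ang 0.5 zax [ 0.593 -0.012 -0.805] q [-0.04  0.87  0.07  0.01  1.56  1.53] w 0.0934 F [0.5 0.5 0.4]
```

36.4° tilt, and clearances work out for both the tab and the handle. Going back to the cup, pure translations now.

```bash
sed -i 's/np.abs(d).max()/np.linalg.norm(d)/' plan.py; python3 plan.py 0.50 -0.2145 0.35 - 49
```

```text
t 15.25 p [ 1.0812 -0.0118  0.4887] ang 0.5 zax [ 0.593 -0.012 -0.805] q [-0.04  0.87  0.07  0.01  1.56  1.53] w 0.0934 F [0.5 0.5 0.4]
[[-0.85,0.31,-0.36,-0.0],[-0.85,0.31,-0.36,-0.0],[-0.85,0.31,-0.36,-0.0],[-0.85,0.31,-0.36,-0.0],[-0.85,0.31,-0.36,-0.0],[-0.85,0.31,-0.36,-0.0],[-0.85,0.31,-0.36,-0.0],[-0.85,0.31,-0.36,-0.0],[-0.85,0.31,-0.36,-0.0],[-0.85,0.31,-0.36,-0.0]]
[[-0.85,0.31,-0.36,-0.0],[-0.85,0.31,-0.36,-0.0],[-0.85,0.31,-0.36,-0.0]]
```

Emit:
drive_tool(increments=[[-0.85, 0.31, -0.36, 0], [-0.85, 0.31, -0.36, 0], [-0.85, 0.31, -0.36, 0], [-0.85, 0.31, -0.36, 0], [-0.85, 0.31, -0.36, 0], [-0.85, 0.31, -0.36, 0], [-0.85, 0.31, -0.36, 0], [-0.85, 0.31, -0.36, 0], [-0.85, 0.31, -0.36, 0], [-0.85, 0.31, -0.36, 0]])

```text
time_s: 16.5
tcp_pos: [0.6828, -0.1532, 0.4009]
tool_rot: [0.95, 0.002, 0.312, 0.007]
contact_force: [-0.6, -1.2, 1.7]
grip_width: 0.0928
gripper_force: 0.0
```

Emit:
drive_tool(increments=[[-0.85, 0.31, -0.36, 0], [-0.85, 0.31, -0.36, 0], [-0.85, 0.31, -0.36, 0], [0, 0, 0, 0]])

```text
time_s: 17.0
tcp_pos: [0.5476, -0.2008, 0.3701]
tool_rot: [0.95, 0.001, 0.312, 0.008]
contact_force: [-0.6, -0.3, 0.1]
grip_width: 0.0933
gripper_force: 0.0
```

```bash
python3 plan.py 0.5285 -0.2145 0.030 - 45; python3 - <<'E'
from h import *
K={c:ctrl.get_calibration(c) for c in('side','top')};a=ctrl.capture('top')
for d in ctrl.silhouettes('top','cup_center'): print(round(d['confidence'],2),d['location'],d['region'].sum())
E
```

```text
t 17.0 p [ 0.5476 -0.2008  0.3701] ang 0.4 zax [ 0.594 -0.014 -0.805] q [-0.55 -0.46  1.8   0.32  1.25  1.  ] w 0.0933 F [-0.6 -0.3  0.1]
[[-0.54,0.02,0.66,-0.0],[-0.54,0.02,0.66,-0.0],[-0.54,0.02,0.66,-0.0],[-0.54,0.02,0.66,-0.0],[-0.54,0.02,0.66,-0.0],[-0.54,0.02,0.66,-0.0],[-0.54,0.02,0.66,-0.0],[-0.54,0.02,0.66,-0.0]]
0.91 [445.4, 282.7] 1509
0.86 [350.8, 159.1] 1102
0.66 [341.0, 289.5] 304
0.63 [291.7, 132.7] 36
0.54 [283.7, 170.1] 193
```

Emit:
drive_tool(increments=[[-0.54, 0.03, 0.66, 0], [-0.54, 0.03, 0.66, 0], [-0.54, 0.03, 0.66, 0], [-0.54, 0.03, 0.66, 0], [-0.54, 0.03, 0.66, 0], [-0.54, 0.03, 0.66, 0], [0, 0, 0, 0]])

```text
time_s: 17.98
tcp_pos: [0.5356, -0.2111, 0.1108]
tool_rot: [0.951, 0.002, 0.309, 0.005]
contact_force: [-0.2, -0.2, 0.5]
grip_width: 0.0931
gripper_force: 0.0
```

```bash
python3 plan.py 0.5285 -0.2145 0.030 - 45
```

```text
t 17.98 p [ 0.5356 -0.2111  0.1108] ang 0.5 zax [ 0.588 -0.009 -0.809] q [-0.59 -0.4   2.17  0.43  0.86  0.78] w 0.0931 F [-0.2 -0.2  0.5]
[[-0.53,0.03,0.61,-0.0],[-0.53,0.03,0.61,-0.0]]
```

Emit:
drive_tool(increments=[[-0.53, 0.03, 0.61, 0], [-0.53, 0.03, 0.61, 0], [0, 0, 0, 0]])

```text
time_s: 18.35
tcp_pos: [0.5295, -0.2157, 0.0327]
tool_rot: [0.951, 0.002, 0.31, 0.006]
contact_force: [0.6, -0.1, -0.1]
grip_width: 0.093
gripper_force: 0.0
```

Emit:
drive_tool(increments=[[0, 0, 0, 0], [0, 0, 0, 0], [0, 0, 0, 0], [0, 0, 0, 0], [0, 0, 0, 0], [0, 0, 0, 0], [0, 0, 0, 0], [0, 0, 0, 0], [0, 0, 0, 0], [0, 0, 0, 0]], gripper=0, squeeze=55)

```text
time_s: 19.6
tcp_pos: [0.5294, -0.2163, 0.0334]
tool_rot: [0.95, 0.002, 0.311, 0.007]
contact_force: [-1.1, 0.4, 0.5]
grip_width: 0.0159
gripper_force: 55.0
```

```bash
python3 plan.py
```

```text
t 19.6 p [ 0.5294 -0.2163  0.0334] ang 0.5 zax [ 0.592 -0.011 -0.806] q [-0.61 -0.31  2.25  0.52  0.73  0.65] w 0.0159 F [-1.1  0.4  0.5]
```

Emit:
drive_tool(increments=[[0.12, 0, -0.16, 0], [0.12, 0, -0.16, 0], [0, 0, 0, 0], [0, 0, 0, 0]])

```text
time_s: 20.1
tcp_pos: [0.5295, -0.2159, 0.0533]
tool_rot: [0.95, 0.002, 0.311, 0.007]
contact_force: [0.7, -0.2, -1.9]
grip_width: 0.0158
gripper_force: 55.0
```

```bash
cat > wf.py <<'E'
from h import *
import sys
s=ctrl.read_state();k=ctrl.get_calibration('wrist');im=ctrl.capture('wrist');cv2.imwrite('pics/'+sys.argv[1]+'.png',im)
zu=float(sys.argv[2])
def pw(P):
    T=k['world_to_cam'];c=np.atleast_2d(P)@T[:3,:3].T+T[:3,3];rho=np.hypot(c[:,0],c[:,1]);f=np.arctan2(rho,c[:,2])/rho
    return np.c_[k['fx']*c[:,0]*f+k['cx'],k['fy']*c[:,1]*f+k['cy']]
def hull(P):
    m=np.zeros((400,640),np.uint8);cv2.fillConvexPoly(m,cv2.convexHull(np.clip(pw(P),-2000,2000).astype(np.float32)).astype(np.int32),1);return m
def fit(f,x0,st):
    n=len(x0);S=[np.array(x0,float)]+[np.array(x0,float)+np.eye(n)[i]*st[i] for i in range(n)]
    return minimize(f,x0,method='Nelder-Mead',options=dict(initial_simplex=S,xatol=1e-4,fatol=1e-4))
iou=lambda m,r:-(m&r).sum()/max(1,(m|r).sum())
best=None
g=s['tcp_pos']
for d in ctrl.silhouettes('wrist','cup_center'):
    r=d['region'].astype(np.uint8);print('sil',round(d['confidence'],2),d['location'],r.sum())
    q=fit(lambda p:iou(hull(place(BODY,p[0],p[1],0,zu)),r),[g[0]+.113,g[1]],[.02,.02])
    print('  cup',np.round(q.x,4),round(q.fun,3))
hs=cv2.cvtColor(im,cv2.COLOR_BGR2HSV);G=(cv2.inRange(hs,(45,90,40),(85,255,255))>0)
n,l,st,ce=cv2.connectedComponentsWithStats(G.astype(np.uint8));i=1+np.argmax(st[1:,4]);r=(l==i).astype(np.uint8)
print('green',st[i],ce[i])
DISC=np.c_[.052*np.cos(t),.052*np.sin(t),0*t+.008]
q=fit(lambda p:iou(hull(place(DISC,p[0],p[1],0)),r),[.677,-.053],[.02,.02]);print('pad',np.round(q.x,4),round(q.fun,3))
E
python3 wf.py w2 0.017; python3 plan.py
```

```text
sil 0.94 [317.9, 92.4] 24092
  cup [ 0.5775 -0.0959] 0.0
sil 0.56 [607.0, 399.0] 44
  cup [ 0.6425 -0.2159] 0.0
green [ 113   68   89   81 5259] [157.06179882 107.80452558]
pad [0.687 0.077] 0.0
t 20.2 p [ 0.5294 -0.2159  0.053 ] ang 0.5 zax [ 0.591 -0.011 -0.806] q [-0.61 -0.34  2.23  0.49  0.76  0.68] w 0.0157 F [ 0.8 -0.2 -0.9]wf.py:13: RuntimeWarning: overflow encountered in scalar negative
  iou=lambda m,r:-(m&r).sum()/max(1,(m|r).sum())
```

View pics/w2.png

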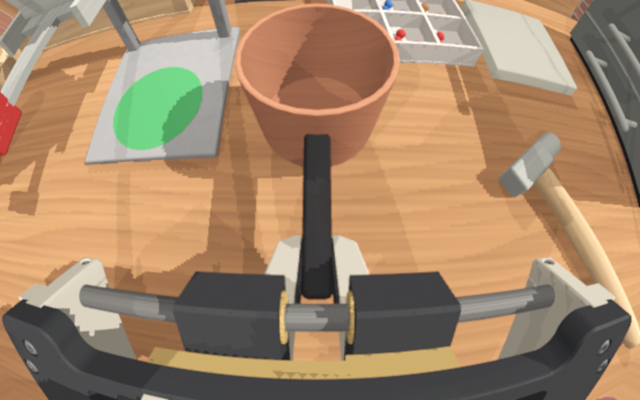

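The cup is held level with its handle in the fingers. The pad is at (157,108), nothing obstructing. I'm fixing the unsigned overflow in the fit.

```bash
sed -i 's/^iou=.*/iou=lambda m,r:-float((m\&r).sum())\/float((m|r).sum())/; s/q=fit(lambda p:iou(hull(place(BODY,p\[0\],p\[1\],0,zu)),r).*/q=fit(lambda p:iou(hull(place(BODY,p[0],p[1],0,zu))|hull(place(HAND[:,:]*[1,1,1],*p,zu)),r),[g[0]+.113,g[1],0],[.02,.02,.1])/' wf.py; python3 wf.py w3 0.020
```

```text
sil 0.75 [317.9, 91.1] 24419
  cup [ 0.6427 -0.2164 -0.0029] -0.982
green [ 113   67   89   82 5269] [156.99221864 107.49307269]
pad [ 0.677  -0.0538] -0.955
```

```bash
python3 plan.py 0.5637 -0.053 0.055 - 25
```

```text
t 20.3 p [ 0.5295 -0.2159  0.053 ] ang 0.5 zax [ 0.591 -0.011 -0.806] q [-0.61 -0.34  2.23  0.49  0.76  0.68] w 0.0155 F [ 0.3  0.6 -1.2]
[[0.09,-0.47,0.05,-0.0],[0.09,-0.47,0.05,-0.0],[0.09,-0.47,0.05,-0.0],[0.09,-0.47,0.05,-0.0],[0.09,-0.47,0.05,-0.0],[0.09,-0.47,0.05,-0.0],[0.09,-0.47,0.05,-0.0]]
```

Emit:
drive_tool(increments=[[0.09, -0.47, 0.05, 0], [0.09, -0.47, 0.05, 0], [0.09, -0.47, 0.05, 0], [0.09, -0.47, 0.05, 0], [0.09, -0.47, 0.05, 0], [0.09, -0.47, 0.05, 0], [0.09, -0.47, 0.05, 0], [0, 0, 0, 0], [0, 0, 0, 0]])

```text
time_s: 21.42
tcp_pos: [0.5653, -0.0516, 0.0555]
tool_rot: [0.95, 0.002, 0.311, 0.006]
contact_force: [0.7, -0.4, -1.6]
grip_width: 0.0156
gripper_force: 55.0
```

```bash
python3 plan.py 0.5637 -0.053 0.0415 - 25
```

```text
t 21.43 p [ 0.5653 -0.0516  0.0555] ang 0.6 zax [ 0.591 -0.011 -0.806] q [-0.19 -0.4   2.27  0.17  0.65  1.28] w 0.0156 F [ 0.7 -0.4 -1.6]
[[-0.19,0.02,0.21,-0.0]]
```

Emit:
drive_tool(increments=[[-0.08, 0.02, 0.09, 0], [-0.07, 0.01, 0.08, 0], [-0.04, 0, 0.05, 0], [0, 0, 0, 0], [0, 0, 0, 0]])

```text
time_s: 22.05
tcp_pos: [0.5644, -0.0533, 0.0413]
tool_rot: [0.95, 0.002, 0.311, 0.007]
contact_force: [0.6, -0.4, -0.3]
grip_width: 0.0157
gripper_force: 55.0
```

```bash
python3 plan.py
```

```text
t 22.05 p [ 0.5644 -0.0533  0.0413] ang 0.5 zax [ 0.592 -0.011 -0.806] q [-0.19 -0.38  2.29  0.18  0.62  1.26] w 0.0157 F [ 0.6 -0.4 -0.3]
```

Emit:
drive_tool(increments=[[0, 0, 0, 0], [0, 0, 0, 0], [0, 0, 0, 0], [0, 0, 0, 0], [0, 0, -0.5, 0], [0, 0, -0.8, 0], [0, 0, -0.9, 0], [0, 0, -0.8, 0], [0, 0, 0, 0]], gripper=1)

```text
time_s: 23.18
tcp_pos: [0.4756, -0.0517, 0.1658]
tool_rot: [0.949, 0.002, 0.314, 0.007]
contact_force: [0.3, -0.5, -0.3]
grip_width: 0.0926
gripper_force: 0.0
```

```bash
python3 wf.py w4 0.008; python3 - <<'E'
from h import *
for n in('shutter_grip',):
  for d in ctrl.silhouettes('wrist',n): print(n,round(d['confidence'],2),d['location'],d['region'].sum())
E
python3 plan.py 0.575 -0.0545 0.163 - 30
```

```text
sil 0.74 [626.1, 369.3] 1871
  cup [ 0.5886 -0.0517  0.    ] -0.0
sil 0.7 [308.6, 103.9] 5375
  cup [ 0.677  -0.0551 -0.0174] -0.626
green [278 115  32  37 215] [290.39534884 136.95813953]
pad [ 0.6783 -0.0409] -0.054
shutter_grip 0.68 [322.7, 85.2] 3294
t 23.32 p [ 0.4755 -0.0514  0.1612] ang 0.5 zax [ 0.591 -0.011 -0.807] q [-0.25 -0.78  2.31  0.16  0.99  1.28] w 0.0927 F [ 0.3 -0.2 -0.8]
[[0.41,0.02,0.29,-0.0],[0.41,0.02,0.29,-0.0],[0.41,0.02,0.29,-0.0],[0.41,0.02,0.29,-0.0]]
```

View pics/w4.png

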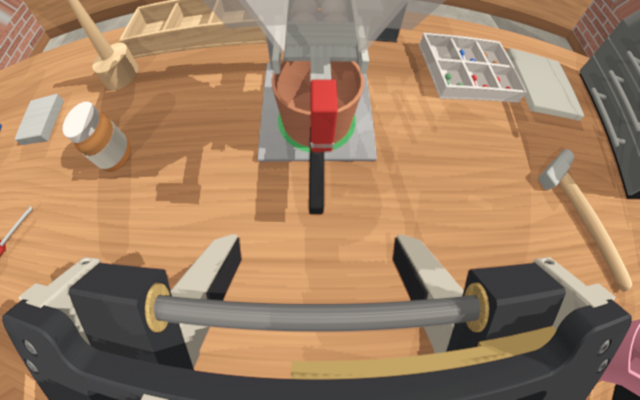

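The cup stands centred on the pad (green ring visible around its foot). The red tab is at (323,115), between the fingers' line. Approaching the tab.

Emit:
drive_tool(increments=[[0.41, 0.02, 0.29, 0], [0.41, 0.02, 0.29, 0], [0.41, 0.02, 0.29, 0], [0.41, 0.02, 0.29, 0], [0, 0, 0, 0], [0, 0, 0, 0]])

```text
time_s: 24.08
tcp_pos: [0.5755, -0.0553, 0.1624]
tool_rot: [0.951, 0.002, 0.31, 0.006]
contact_force: [-0.5, 0.2, 0.5]
grip_width: 0.093
gripper_force: 0.0
```

Emit:
drive_tool(increments=[[0, 0, 0, 0], [0, 0, 0, 0], [0, 0, 0, 0], [0, 0, 0, 0], [0, 0, 0, 0], [0, 0, 0, 0], [0, 0, 0, 0], [0, 0, 0, 0], [0, 0, 0, 0]], gripper=0, squeeze=25)

```text
time_s: 25.2
tcp_pos: [0.576, -0.0556, 0.164]
tool_rot: [0.95, 0.002, 0.311, 0.007]
contact_force: [0.6, -3.4, -0.4]
grip_width: 0.0162
gripper_force: 25.0
```

```bash
python3 plan.py
```

```text
t 25.2 p [ 0.576  -0.0556  0.164 ] ang 0.5 zax [ 0.592 -0.011 -0.806] q [-0.19 -0.48  2.14  0.14  0.86  1.32] w 0.0162 F [ 0.6 -3.4 -0.4]
```

Emit:
drive_tool(increments=[[-0.16, 0, -0.12, 0], [-0.16, 0, -0.12, 0], [-0.16, 0, -0.12, 0], [-0.16, 0, -0.12, 0], [-0.16, 0, -0.12, 0], [-0.05, 0, -0.035, 0], [0, 0, 0, 0], [0, 0, 0, 0]])

```text
time_s: 26.2
tcp_pos: [0.5228, -0.0561, 0.164]
tool_rot: [0.95, 0.002, 0.311, 0.007]
contact_force: [8.4, -10.7, -5.4]
grip_width: 0.0162
gripper_force: 25.0
```

Emit:
drive_tool(increments=[[-0.05, 0, -0.035, 0], [-0.03, 0, -0.02, 0], [0, 0, 0, 0], [0, 0, 0, 0]])

```text
time_s: 26.7
tcp_pos: [0.5186, -0.0561, 0.164]
tool_rot: [0.95, 0.001, 0.312, 0.007]
contact_force: [27.4, -10.5, -12.9]
grip_width: 0.0165
gripper_force: 24.9
```

```bash
python3 plan.py; python3 -c "
from h import *
k=ctrl.get_calibration('top');a=ctrl.capture('top');b=ctrl.capture('wrist')
cv2.imwrite('pics/o1.png',np.hstack([cv2.resize(b[0:200,200:440],(480,400)),cv2.resize(a[110:210,250:320],(280,400),interpolation=cv2.INTER_CUBIC)]))"
```

```text
t 26.7 p [ 0.5186 -0.0561  0.164 ] ang 0.5 zax [ 0.593 -0.013 -0.805] q [-0.23 -0.64  2.24  0.15  0.92  1.29] w 0.0165 F [ 27.4 -10.5 -12.9]
```

View pics/o1.png

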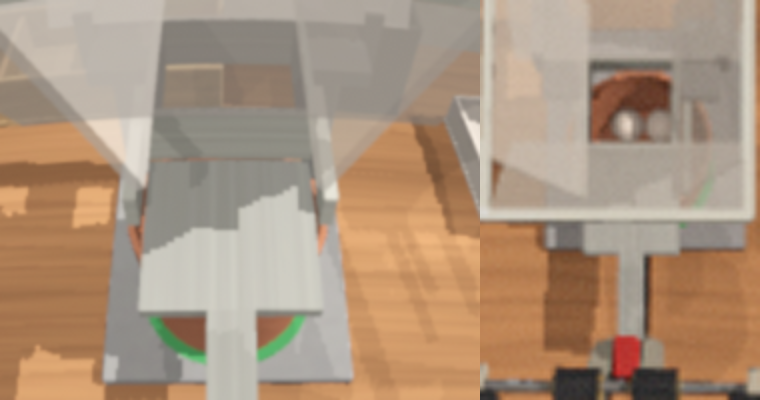

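At the stop (27 N), the outlet is clear, with balls visible in the cup at about (630,125) and (655,125) of the right panel. Pushing the shutter closed.

Emit:
drive_tool(increments=[[0.16, 0.01, 0.12, 0], [0.16, 0, 0.12, 0], [0.16, 0, 0.12, 0], [0.16, 0, 0.12, 0], [0.16, 0, 0.12, 0], [0.1, 0, 0.07, 0], [0, 0, 0, 0], [0, 0, 0, 0]])

```text
time_s: 27.8
tcp_pos: [0.5742, -0.0557, 0.1639]
tool_rot: [0.95, 0.002, 0.311, 0.006]
contact_force: [2.4, 4.7, 0.4]
grip_width: 0.0161
gripper_force: 25.0
```

Emit:
drive_tool(increments=[[0.06, 0, 0.045, 0], [0.03, 0, 0.02, 0], [0, 0, 0, 0], [0, 0, 0, 0]])

```text
time_s: 28.3
tcp_pos: [0.5791, -0.0557, 0.1639]
tool_rot: [0.95, 0.002, 0.311, 0.006]
contact_force: [-12.7, 5.5, 6.3]
grip_width: 0.0163
gripper_force: 25.1
```

Emit:
drive_tool(increments=[[0.03, 0, 0.02, 0], [0, 0, 0, 0], [0, 0, 0, 0]])

```text
time_s: 28.68
tcp_pos: [0.5803, -0.0557, 0.1639]
tool_rot: [0.951, 0.002, 0.31, 0.006]
contact_force: [-27.6, 6.0, 13.2]
grip_width: 0.0164
gripper_force: 25.1
```

Emit:
drive_tool(increments=[[0, 0, 0, 0], [0, 0, 0, 0], [0, 0, 0, 0], [0, 0, 0, 0], [0, 0, 0, 0], [0, 0, -0.5, 0], [0, 0, -0.8, 0], [0, 0, -0.9, 0], [0, 0, -0.9, 0], [0, 0, 0, 0]], gripper=1)

```text
time_s: 29.92
tcp_pos: [0.4895, -0.0545, 0.2929]
tool_rot: [0.949, 0.002, 0.314, 0.007]
contact_force: [-0.1, -1.1, -1.0]
grip_width: 0.0929
gripper_force: 0.0
```

```bash
python3 plan.py; python3 -c "
from h import *
k=ctrl.get_calibration('top');a=ctrl.capture('top');c=ctrl.capture('side');b=ctrl.capture('wrist')
cv2.imwrite('pics/o2.png',np.hstack([b[0:240,180:460],cv2.resize(c[150:255,225:345],(274,240)),cv2.resize(a[90:200,240:340],(218,240),interpolation=cv2.INTER_CUBIC)]))
for cam in('wrist','top','side'):
  for d in ctrl.silhouettes(cam,'ball0_center'): print(cam,round(d['confidence'],2),d['location'],d['region'].sum())"; python3 wf.py w5 .008
```

```text
t 29.93 p [ 0.4895 -0.0545  0.2929] ang 0.6 zax [ 0.596 -0.013 -0.803] q [-0.24 -0.74  2.09  0.14  1.17  1.31] w 0.0929 F [-0.1 -1.1 -1. ]
wrist 0.61 [323.2, 156.6] 76
sil 0.76 [309.1, 169.4] 2017
  cup [ 0.6719 -0.0578 -0.028 ] -0.372
green [284 165  25  30 128] [293.421875 182.3125  ]
pad [ 0.6789 -0.0444] -0.045
```

View pics/o2.png

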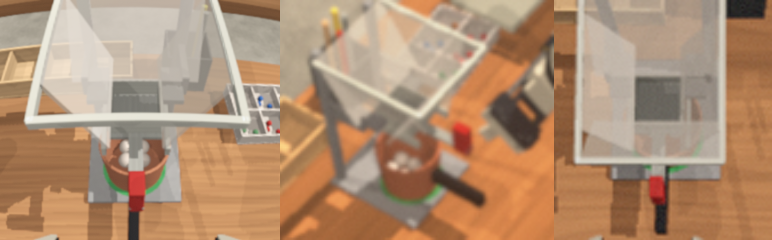

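The outlet is closed and empty, the balls lie in the cup (wrist crop ~(135,155), side crop ~(405,160)), and the cup stands on the pad. The arm is clear, so I'm handing in.

```bash
python3 -c "
from rig import ctrl
print(ctrl.close_job())"
```

```text
the job is handed in; nothing more can be done
None
```

The job is handed in at about 30 s: the copper cup stands on the pad with the balls in it, the outlet is empty, the shutter is pushed to its closed stop, and the arm holds nothing; I judged all four balls in from the empty outlet rather than counting them.

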